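# Lay two breakfast boards

### The arm

A 6-joint arm with a two-finger parallel gripper is mounted at the origin on the work surface. World frame = base frame: x ahead of the robot, y to its left, z up, the work surface at z = 0. Lengths are in mm, angles in degrees, forces in N, time in s.
With the tool pointing down it reaches from about 300 to 850 mm from the base axis. Payload 4.2 kg.
Tool frame: the origin (TCP) lies at the very end of the fingers, on their centre line; the grasp point (between the pads) lies 19 mm behind it (env.grip_depth is the distance from the TCP to the grasp point, in mm); z points along the fingers, y is the line along which they close (so a half turn about z gives the same grasp; the last joint's range is limited). The gripper opens to 91 mm and grips with 3 to 60 N. Pads are 32 mm wide; open, the fingers measure 118 mm over their backs; the gripper's body (76 mm by 178 mm) begins 60 mm behind the grasp point.
Start: joints at [-70.474, 18.312, 89.639, -0, 72.044, -1.146], TCP at [202.993, -537.996, 189.476] pointing down, gripper open.
Joint ranges: [-177.97, 177.97], [-48.28, 115.42], [12.27, 149.76], [-77.06, 257.06], [2.81, 150.46], [-146.56, 146.56]. Speed limits (degrees/s): [147.25, 147.25, 180, 180, 180, 180].

### API

Orientations are given as [roll, pitch, yaw] about the fixed x, y, z axes, in that order (R = Rz(yaw) Ry(pitch) Rx(roll)).
In Python, from workcell import env, cams gives the robot as it stands.
- The arm moves only by the tool apply_moves, never from a script. Its argument "deltas" is a list of rows, each a list of 5 numbers: the shift along the tool's x, y, z in m, then the turn about the tool's z in rad, then the opening, from -1 (shut) to 1 (fully open), so that 0 is half open. In form: [[tx, ty, tz, roll, gripper], ...]. A call has 1 to 5 rows; each row is the pose to reach, as a shift and turn from the pose commanded when the call began, along the tool's axes at that moment; what a row does not reach only later rows make up. A row lasts 1/10 s, in which the tool goes at most 50 mm and 8.59 degrees, less where a joint would pass 70% of its speed; a pose out of reach is approached as far as the arm can. A call with a gripper value outside its range is refused whole. The fingers move at their own pace and stop on an object; "grip_force" is the grip in N (left out, the last holds). Time passes only in rows, so rows that repeat a pose let the fingers close. It gives the time, the measured TCP pose, the force, the opening and the grip force at its end, in the units of the state.
- env.state(): the state, without advancing time (a new reading comes with each control period).
- cams.grab_frame(name): name is "scene" or "top" or "wrist"; returns the picture (384x512x3 uint8, blue, green, red); there is no depth.
- cams.get_calibration(name): a dict with "mtx" (3x3 intrinsics, pixels), "eye" and "attitude" of the camera in the world; the wrist camera has in their place "tool_from_camera" (4x4, takes a point from camera to tool coordinates, whose origin is the TCP and whose axes are the flange's). Camera axes: x right, y down, z forward; pixel columns grow to the right and rows downward; lengths in mm; the calibration is good to about 2 mm. A picture is of the moment at which its call begins: read the wrist's pose just before it. get_calibration takes no time and is no camera call.
- env.job_done(): hands the job in; it is judged then, once.
The state is a dict: "time_s": time; "qpos": joint angles; "qvel": joint speeds; "effort": joint torques, N m; "ee_pos": TCP position; "ee_rot": TCP orientation; "force": force on the tool from outside, world axes, zero at the start; "torque": the same for the moment, N m; "gripper_width": finger opening in mm; "gripper_force": force on a finger pad.
Only numpy, scipy, OpenCV 4.12 (cv2) and the standard library are available. Lean on these libraries where they do the work, as an engineer would, in place of code of your own. Each camera call takes 0.05 s, during which the arm holds its last target. There are 200 camera calls.

### The job

Make up two breakfast boards. On the long rectangular board stand the orange egg poacher on the cork round nearest the board's handle, the aluminium coffee canister on the middle round and one white beaker on the round farthest from the handle; on the round board stand the wooden egg cup on the cork round nearest the handle and the other white beaker on the other round. Stand each thing upright in the middle of its round, let go of it, and leave the jam jar, pepper mill, salt pot and everything else where they are.

Things in the scene. Friction and masses are not known exactly. Their poses are not given: they have to be found in the camera images.
- long_board: Rectangular oak serving board, fixed, 320 x 140 mm and 16 mm thick, long along its x, with a 40 mm wide handle that sticks out another 85 mm at its +x end (small dark spot in the handle). Three flush cork rounds of 80 mm diameter lie on its centre line at x = +100 (nearest the handle), 0 and -100 mm. Origin at the centre of the rectangle's underside, z up; the cork surface is at z = 16 mm.
- round_board: Round oak serving board, fixed, 210 mm diameter and 16 mm thick, with a 40 mm wide handle on its +x side that ends 195 mm from the centre (small dark spot in the handle). Two flush cork rounds of 80 mm diameter at x = +50 (nearest the handle) and x = -50 mm, y = 0. Origin at the centre of the disc's underside, z up; the cork surface is at z = 16 mm.
- poacher: Orange egg poacher, an open round cup 62 mm in diameter over its upper three quarters (48 mm at the foot), 45 mm high, stiff, wall 4 mm, 60 g, with two flat ears 22 mm wide at the rim along its +x and -x that reach 53 mm from the centre; grip across the cup along its y, clear of the ears. Origin at the centre of the underside, z up.
- canister: Closed aluminium coffee canister, plain cylinder 62 mm in diameter, 82 mm high, with a dark seam at 66 to 68 mm and a small black press button on the lid (top at 86 mm), 200 g. Origin at the centre of the underside, z up.
- beaker_1: White beaker without handle, open on top, 54 mm wide at the foot, 60 mm at the rim, 75 mm high, wall 4 mm, 150 g. Identical to beaker_2: either may go on either board. Origin at the centre of the underside, z up.
- beaker_2: White beaker, identical to beaker_1. Origin at the centre of the underside, z up.
- egg_cup: Dark wooden egg cup on a stem: foot 44 mm in diameter, thin stem, open cup of 47 to 49 mm outer diameter from 38 mm up to the rim at 62 mm; 50 g. Grip it round the cup. Origin at the centre of the underside, z up.
- jam_jar: Bystander: closed amber jam jar with a steel cap and paper label, 62 mm in diameter, 75 mm high, standing among the things. Origin at the centre of the underside. Leave it.
- pepper_mill: Bystander: dark wooden pepper mill, waisted, 52 mm in diameter, 122 mm high. Origin at the centre of the underside. Leave it.
- salt_pot: Bystander: low stone salt pot, 46 mm in diameter, 40 mm high. Origin at the centre of the underside. Leave it.

How it is judged (in metres and radians):
At the end, for the whole second after the job is handed in: Each thing stands released, at rest and upright (0.1 rad) on its cork round, within 13 mm of its centre along the board's x and y, underside 10 to 22 mm above the board's underside; one beaker per board; jar, mill and salt pot within 25 mm of their start and upright (0.15 rad) (x of poacher in the frame of long_board between 0.087 and 0.113 m and y of poacher in the frame of long_board between -0.013 and 0.013 m and z of poacher in the frame of long_board between 0.01 and 0.022 m and x of canister in the frame of long_board between -0.013 and 0.013 m and y of canister in the frame of long_board between -0.013 and 0.013 m and z of canister in the frame of long_board between 0.01 and 0.022 m and x of egg_cup in the frame of round_board between 0.037 and 0.063 m and y of egg_cup in the frame of round_board between -0.013 and 0.013 m and z of egg_cup in the frame of round_board between 0.01 and 0.022 m and (((x of beaker_1 in the frame of long_board between -0.113 and -0.087 m and y of beaker_1 in the frame of long_board between -0.013 and 0.013 m and z of beaker_1 in the frame of long_board between 0.01 and 0.022 m) and (x of beaker_2 in the frame of round_board between -0.063 and -0.037 m and y of beaker_2 in the frame of round_board between -0.013 and 0.013 m and z of beaker_2 in the frame of round_board between 0.01 and 0.022 m)) or ((x of beaker_2 in the frame of long_board between -0.113 and -0.087 m and y of beaker_2 in the frame of long_board between -0.013 and 0.013 m and z of beaker_2 in the frame of long_board between 0.01 and 0.022 m) and (x of beaker_1 in the frame of round_board between -0.063 and -0.037 m and y of beaker_1 in the frame of round_board between -0.013 and 0.013 m and z of beaker_1 in the frame of round_board between 0.01 and 0.022 m))) and angle between each of poacher, canister, beaker_1, beaker_2, egg_cup's own z axis and vertical below 0.1 rad and linear speed of each of poacher, canister, beaker_1, beaker_2, egg_cup below 0.02 m/s and distance of each of jam_jar, pepper_mill, salt_pot from where it was at the start of the episode below 0.025 m and angle between each of jam_jar, pepper_mill, salt_pot's own z axis and vertical below 0.15 rad); the robot touches nothing.
It fails at once if the jam jar is pushed away or knocked over (distance of jam_jar from where it was at the start of the episode above 0.025 m or angle between jam_jar's own z axis and vertical above 0.3 rad).
It fails at once if the pepper mill is pushed away or knocked over (distance of pepper_mill from where it was at the start of the episode above 0.025 m or angle between pepper_mill's own z axis and vertical above 0.3 rad).
It fails at once if the salt pot is pushed away or knocked over (distance of salt_pot from where it was at the start of the episode above 0.025 m or angle between salt_pot's own z axis and vertical above 0.3 rad).
It also fails if it takes over 118 s, if anything falls off the work surface, if the arm or the gripper's body presses on something with over 40 N, if the wrist force passes 120 N, or if a joint passes its speed limit or range.

## Working session

There is one attempt and no reset: what is moved stays moved. The work goes in short steps, Python scripts to look and compute and a tool call to move; the robot and the scene stay as the last step left them, time stands still between calls to the robot, and variables do not carry over. Pictures are saved under pics/ and viewed, at most 14 in all, crops included, and the job is handed in when it is done.

Besides the shell and the picture viewer there is one more tool, called as a command line: name --pt "numbers of a row" for each row, then --argument value for the rest. apply_moves: Moves the arm, as the interface text tells. Its arguments: {"type":"object","properties":{"deltas":{"type":"array"},"grip_force":{"type":"number"}},"required":["deltas"]}

```bash
mkdir -p pics; python3 - <<'E'
from workcell import env, cams
import cv2, numpy as np
np.set_printoptions(precision=2,suppress=True)
for n in ("top","scene"):
    im=cams.grab_frame(n); cv2.imwrite(f"pics/{n}0.png",im)
    c=cams.get_calibration(n); print(n,c)
print(cams.get_calibration("wrist")); print(env.state())
E
```

```text
top {'mtx': array([[456.06,   0.  , 261.32],
       [  0.  , 456.06, 187.25],
       [  0.  ,   0.  ,   1.  ]]), 'eye': array([ 487.04,    6.82, 1034.66]), 'attitude': array([-171.28,   -0.37,  -89.83])}
scene {'mtx': array([[413.03,   0.  , 250.39],
       [  0.  , 413.03, 193.86],
       [  0.  ,   0.  ,   1.  ]]), 'eye': array([1305.49,  118.2 ,  586.81]), 'attitude': array([-127.06,    0.38,   99.03])}
{'mtx': array([[297.83,   0.  , 252.3 ],
       [  0.  , 297.83, 187.44],
       [  0.  ,   0.  ,   1.  ]]), 'tool_from_camera': array([[   0.  ,   -0.97,   -0.24,   65.98],
       [   1.  ,    0.  ,    0.  ,    0.86],
       [   0.  ,   -0.24,    0.97, -193.41],
       [   0.  ,    0.  ,    0.  ,    1.  ]])}
{'time_s': 0.1, 'qpos': array([-70.47,  18.35,  89.7 ,  -0.  ,  72.04,  -1.15]), 'qvel': array([ 0.1 , -0.02, -0.23,  0.03,  0.02,  0.03]), 'effort': array([ -0.  , -41.33, -23.25,   0.07,   0.04,  -0.  ]), 'ee_pos': array([ 202.82, -537.52,  188.7 ]), 'ee_rot': array([-179.91,   -0.  ,   20.68]), 'force': array([-0.66, -0.  , -0.87]), 'torque': array([ 0.02,  0.02, -0.08]), 'gripper_force': 0.0, 'gripper_width': 91.00653533358523}
```

View pics/top0.png

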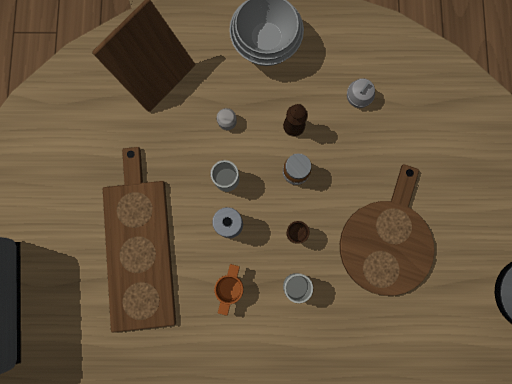

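View pics/scene0.png

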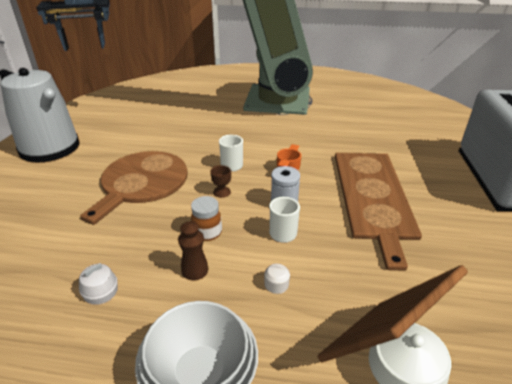

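The top view shows the long board at left (handle dot 130,154; corks 135,209 / 138,254 / 141,300) and the round board at right (dot 409,173; corks 394,226 / 381,269). The items in the middle are the beakers at (225,174) and (298,288), canister (227,222), poacher (229,289), egg cup (298,232), jam jar (297,168) and mill (295,120). The salt pot is at (226,119).

```bash
cat > h.py <<'E'
import cv2, numpy as np
from workcell import env, cams
from scipy.spatial.transform import Rotation as R
np.set_printoptions(precision=1,suppress=True)
def ray(n,uv,z,st=None):
    c=cams.get_calibration(n)
    if n=="wrist":
        T=np.array(c["tool_from_camera"]); Rt=R.from_euler('xyz',st["ee_rot"],degrees=True).as_matrix()
        M=Rt@T[:3,:3]; e=Rt@T[:3,3]+st["ee_pos"]
    else: M=R.from_euler('xyz',c["attitude"],degrees=True).as_matrix(); e=np.array(c["eye"])
    d=M@np.linalg.inv(c["mtx"])@np.array([uv[0],uv[1],1.])
    return e+d*(z-e[2])/d[2]
E
python3 - <<'E'
from h import *
im=cv2.imread("pics/top0.png")
cv2.imwrite("pics/z.png",cv2.resize(im[150:330,195:335],None,fx=4.2,fy=3.3,interpolation=cv2.INTER_CUBIC)) if 0 else cv2.imwrite("pics/z.png",cv2.resize(im[140:330,200:330],None,fx=3,fy=3,interpolation=cv2.INTER_CUBIC))
hsv=cv2.cvtColor(im,cv2.COLOR_BGR2HSV)
for name,uv in dict(c1=(135,209),c2=(138,254),c3=(141,300),r1=(394,226),r2=(381,269)).items():
    print(name,hsv[uv[1],uv[0]],hsv[uv[1]-24,uv[0]],ray("top",uv,16))
for name,uv,z in [("dotL",(130,154),16),("dotR",(409,173),16),("beakA",(225,174),75),("can",(227,222),82),("poach",(229.5,289),45),("beakB",(298,288),75),("egg",(298,232),62),("jar",(298,167),75),("mill",(296,114),115),("salt",(226,117),40)]:
    print(name,ray("top",uv,z))
E
```

```text
c1 [ 15 114 112] [ 13 138 100] [593.  283.4  16. ]
c2 [ 16 115 111] [ 14 141  94] [493.3 272.4  16. ]
c3 [ 15 113 113] [ 14 143  91] [394.4 261.5  16. ]
r1 [ 15 115 109] [ 14 138  87] [ 556.9 -296.1   16. ]
r2 [ 15 112 109] [ 14 142  79] [ 462.2 -263.5   16. ]
dotL [718.9 300.5  16. ]
dotR [ 677.5 -335.3   16. ]
beakA [662.7  78.8  75. ]
can [559.5  72.5  82. ]
poach [420.2  67.7  45. ]
beakB [424.6 -75.1  75. ]
egg [540.3 -77.3  62. ]
jar [678.5 -77.5  75. ]
mill [783.5 -70.8 115. ]
salt [799.9  81.1  40. ]
```

View pics/z.png

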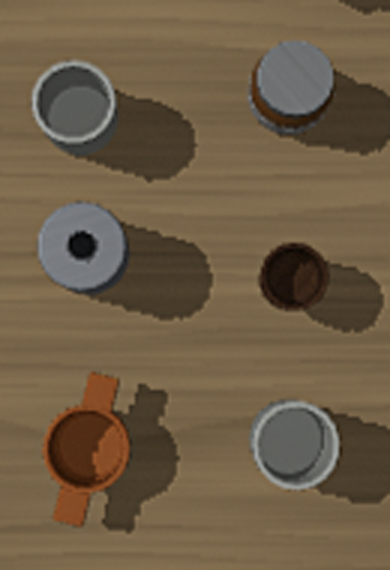

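Zoomed view: rims are at (224.7,174.0) and (298,288), the lid at (227.3,221.7), the poacher cup at (229,289.7) with its ears about -15° from world x, and the egg cup at (297.4,232). The cork centres are 100 mm apart, as specified. I'll start with the egg cup.

apply_moves --pt "0.035 -0.023 0 0.07 1" --pt "0.075 -0.05 0 0.16 1" --pt "0.115 -0.075 0 0.26 1" --pt "0.155 -0.1 0 0.361 1" --pt "0.195 -0.126 0 0.361 1" --grip_force 20

```text
time_s: 0.6
ee_pos: [341.6, -349.6, 189.2]
ee_rot: [-180.0, 0.0, -0.1]
force: [0.3, -0.8, 0.3]
gripper_width: 90.9
gripper_force: 0.0
```

apply_moves --pt "0.03 -0.038 0 0 1" --pt "0.06 -0.076 0 0 1" --pt "0.09 -0.115 0 0 1" --pt "0.12 -0.155 0 0 1" --pt "0.145 -0.19 0.0 0 1"

```text
time_s: 1.1
ee_pos: [487.0, -159.1, 189.2]
ee_rot: [-180.0, 0.0, 0.0]
force: [0.6, -1.5, -0.7]
gripper_width: 91.3
gripper_force: 0.0
```

apply_moves --pt "0.02 -0.03 0 0 1" --pt "0.035 -0.06 0 0 1" --pt "0.045 -0.08 0 0 1" --pt "0.053 -0.083 0 0 1" --pt "0.053 -0.083 0 0 1"

```text
time_s: 1.6
ee_pos: [539.6, -78.1, 189.0]
ee_rot: [180.0, 0.0, 0.1]
force: [-0.0, -0.2, 0.4]
gripper_width: 91.1
gripper_force: 0.0
```

```bash
python3 - <<'E'
from h import *
st=env.state(); im=cams.grab_frame("wrist"); cv2.imwrite("pics/w1.png",im)
print(st["ee_pos"],st["ee_rot"],st["time_s"],st["qpos"])
np.save("w1.npy",np.r_[st["ee_pos"],st["ee_rot"]])
E
```

```text
[539.6 -78.1 189. ] [180.    0.    0.1] 1.6 [-9.4 15.7 93.5 -0.  70.8 80.5]
```

View pics/w1.png

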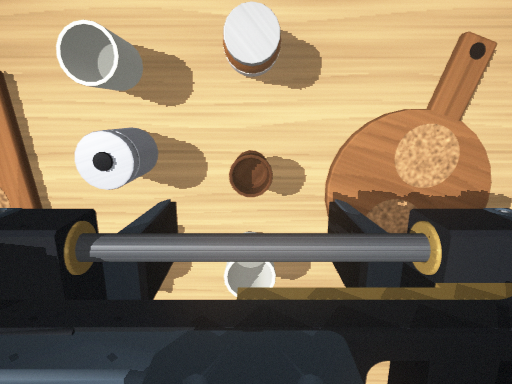

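The wrist view shows the egg cup rim at (251,173), jar cap (251,33), canister button (103,161), beaker rim (87,53) and the round board's near cork (427,156). I'll cross-check these against the top view.

```bash
python3 - <<'E'
from h import *
v=np.load("w1.npy"); st=dict(ee_pos=v[:3],ee_rot=v[3:])
for n,uv,z in [("egg",(251,172.5),62),("can",(103,161),86),("beakA",(87,53),75),("r1",(427,156),16)]: print(n,ray("wrist",uv,z,st))
for n,uv,z in [("egg",(297.4,232),62),("can",(227.3,221.7),82),("beakA",(224.7,174),75),("poach",(229,289.7),45)]: print(n,ray("top",uv,z))
E
```

```text
egg [544.9 -77.6  62. ]
can [560.8  70.7  86. ]
beakA [663.3  79.4  75. ]
r1 [ 557.4 -294.7   16. ]
egg [540.3 -76.1  62. ]
can [560.2  71.9  82. ]
beakA [662.7  79.4  75. ]
poach [418.8  68.8  45. ]
```

The two views agree to within a few mm, so I'm picking up the egg cup.

apply_moves --pt "0.003 -0.001 0.045 0 1" --pt "0.003 -0.001 0.09 0 1" --pt "0.003 -0.001 0.13 0 1" --pt "0.003 -0.001 0.152 0 1" --pt "0.003 -0.001 0.157 0 1"

```text
time_s: 2.15
ee_pos: [539.0, -78.3, 29.7]
ee_rot: [-180.0, 0.4, -0.1]
force: [0.3, 0.1, 0.2]
gripper_width: 91.4
gripper_force: 0.0
```

apply_moves --pt "0 0 0 0 -0.5" --pt "0 0 0 0 -0.5" --pt "0 0 0 0 -0.5" --pt "0 0 0 0 -0.5" --pt "0 0 0 0 -0.5"

```text
time_s: 2.65
ee_pos: [542.5, -77.4, 33.3]
ee_rot: [180.0, -0.1, -0.0]
force: [-0.4, 0.9, 0.1]
gripper_width: 54.3
gripper_force: 0.0
```

apply_moves --pt "0 0 0 0 -1" --pt "0 0 0 0 -1" --pt "0 0 0 0 -1" --pt "0 0 -0.015 0 -1" --pt "0 0 -0.04 0 -1"

```text
time_s: 3.15
ee_pos: [540.2, -77.1, 71.0]
ee_rot: [-180.0, 0.3, -0.0]
force: [-0.1, -0.8, 0.3]
gripper_width: 47.0
gripper_force: 20.0
```

apply_moves --pt "0.003 0.03 -0.015 0 -1" --pt "0.006 0.075 -0.02 0 -1" --pt "0.01 0.12 -0.02 0 -1" --pt "0.013 0.165 -0.02 0 -1" --pt "0.015 0.2 -0.02 0 -1"

```text
time_s: 3.65
ee_pos: [556.7, -279.8, 92.1]
ee_rot: [180.0, 0.0, -0.1]
force: [-0.5, 0.8, -0.8]
gripper_width: 46.5
gripper_force: 20.0
```

apply_moves --pt "0 0.013 0 0 -1" --pt "0 0.018 0.015 0 -1" --pt "0 0.018 0.028 0 -1" --pt "0 0.018 0.036 0 -1" --pt "0 0.018 0.039 0 -1"

```text
time_s: 4.15
ee_pos: [555.9, -293.2, 51.5]
ee_rot: [-179.9, 0.2, 0.1]
force: [-0.1, 0.4, -0.3]
gripper_width: 47.1
gripper_force: 20.0
```

apply_moves --pt "0.001 0.002 0.001 0 -1" --pt "0.001 0.002 0.002 0 -1" --pt "0.001 0.002 0.002 0 -1"

```text
time_s: 4.45
ee_pos: [558.3, -297.2, 51.8]
ee_rot: [180.0, -0.0, 0.0]
force: [0.9, -0.2, -0.4]
gripper_width: 46.8
gripper_force: 20.0
```

apply_moves --pt "0 -0.001 0.001 0 -1" --pt "0 -0.001 0.002 0 -1" --pt "0 -0.001 0.003 0 -1" --pt "0 -0.001 0.003 0 -1"

```text
time_s: 4.85
ee_pos: [558.2, -296.3, 48.9]
ee_rot: [180.0, -0.0, -0.0]
force: [-0.2, 0.4, 1.6]
gripper_width: 47.2
gripper_force: 20.0
```

apply_moves --pt "0 0 0.0 0 1" --pt "0 0 0 0 1" --pt "0 0 0 0 1" --pt "0 0 0 0 1" --pt "0 0 -0.005 0 1"

```text
time_s: 5.35
ee_pos: [557.4, -296.1, 52.8]
ee_rot: [-180.0, 0.1, -0.0]
force: [0.1, 0.7, 0.0]
gripper_width: 84.5
gripper_force: 0.0
```

apply_moves --pt "0 0 -0.03 0 1" --pt "0 0 -0.07 0 1" --pt "-0.03 -0.03 -0.09 0 1" --pt "-0.06 -0.06 -0.09 0 1" --pt "-0.09 -0.1 -0.09 0 1"

```text
time_s: 5.85
ee_pos: [467.7, -196.3, 144.6]
ee_rot: [179.9, -0.2, -0.1]
force: [-0.4, 1.1, 0.5]
gripper_width: 91.3
gripper_force: 0.0
```

apply_moves --pt "-0.015 -0.04 0 0 1" --pt "-0.03 -0.08 0 0 1" --pt "-0.04 -0.11 0 0 1" --pt "-0.043 -0.121 0 0 1" --pt "-0.043 -0.121 0.02 0 1"

```text
time_s: 6.35
ee_pos: [427.2, -74.7, 125.8]
ee_rot: [179.9, -0.4, 0.1]
force: [1.0, -1.1, -0.2]
gripper_width: 91.3
gripper_force: 0.0
```

apply_moves --pt "0 0 0.03 0 1" --pt "0 0 0.06 0 1" --pt "0 0 0.085 0 1" --pt "0 0 0.095 0 1" --pt "0 0 0.095 0 1"

```text
time_s: 6.85
ee_pos: [424.7, -75.6, 27.6]
ee_rot: [-180.0, 0.1, -0.0]
force: [0.8, 0.8, 0.3]
gripper_width: 91.1
gripper_force: 0.0
```

apply_moves --pt "0 0 0 0 -1" --pt "0 0 0 0 -1" --pt "0 0 0 0 -1" --pt "0 0 0 0 -1" --pt "0 0 0 0 -1"

```text
time_s: 7.35
ee_pos: [425.5, -75.3, 29.1]
ee_rot: [180.0, -0.1, -0.0]
force: [-0.6, 1.3, 3.8]
gripper_width: 59.5
gripper_force: 20.0
```

apply_moves --pt "0 0 -0.02 0 -1" --pt "0 0 -0.045 0 -1" --pt "0.005 0.03 -0.055 0 -1" --pt "0.012 0.065 -0.055 0 -1" --pt "0.02 0.105 -0.055 0 -1"

```text
time_s: 7.85
ee_pos: [445.0, -180.8, 83.9]
ee_rot: [180.0, -0.0, 0.1]
force: [1.2, -0.4, -2.7]
gripper_width: 59.2
gripper_force: 20.0
```

apply_moves --pt "0.01 0.04 0 0 -1" --pt "0.015 0.07 0 0 -1" --pt "0.017 0.083 0.015 0 -1" --pt "0.017 0.083 0.03 0 -1" --pt "0.017 0.083 0.036 0 -1"

```text
time_s: 8.35
ee_pos: [459.9, -262.0, 45.0]
ee_rot: [-179.8, 0.3, -0.0]
force: [-4.5, 3.2, 17.9]
gripper_width: 59.6
gripper_force: 20.0
```

apply_moves --pt "0 0 0.001 0 -1" --pt "0 0 0.002 0 -1" --pt "0 0 0.002 0 -1"

```text
time_s: 8.65
ee_pos: [462.1, -262.8, 45.6]
ee_rot: [180.0, -0.0, 0.0]
force: [-0.2, 0.8, -1.8]
gripper_width: 59.7
gripper_force: 20.0
```

apply_moves --pt "0 0.001 0.001 0 -1" --pt "0 0.001 0.0015 0 -1" --pt "0 0.001 0.0015 0 -1"

```text
time_s: 8.95
ee_pos: [462.4, -264.1, 44.8]
ee_rot: [180.0, -0.1, -0.0]
force: [0.1, 2.7, 4.9]
gripper_width: 59.5
gripper_force: 20.0
```

Contact, so I'm releasing and rising.

apply_moves --pt "0 0 0 0 1" --pt "0 0 0 0 1" --pt "0 0 0 0 1" --pt "0 0 -0.005 0 1" --pt "0 0 -0.03 0 1"

```text
time_s: 9.45
ee_pos: [460.1, -263.3, 72.1]
ee_rot: [-179.8, 0.3, -0.0]
force: [0.4, -0.8, 0.0]
gripper_width: 91.2
gripper_force: 0.0
```

apply_moves --pt "0 0 -0.04 0 1" --pt "0 -0.02 -0.075 0 1" --pt "0.01 -0.06 -0.085 0 1" --pt "0.03 -0.1 -0.085 0 1" --pt "0.05 -0.145 -0.085 0 1"

```text
time_s: 9.95
ee_pos: [512.8, -118.6, 160.2]
ee_rot: [179.9, -0.1, -0.1]
force: [1.4, -0.1, 0.1]
gripper_width: 91.2
gripper_force: 0.0
```

apply_moves --pt "0.03 -0.035 0 0 1" --pt "0.06 -0.07 0 0 1" --pt "0.09 -0.105 0 0 1" --pt "0.12 -0.14 0 0 1" --pt "0.145 -0.17 0 0 1"

```text
time_s: 10.45
ee_pos: [658.4, 52.7, 159.0]
ee_rot: [180.0, -0.0, 0.0]
force: [0.3, -0.9, 0.1]
gripper_width: 91.2
gripper_force: 0.0
```

apply_moves --pt "0.004 -0.02 0 0 1" --pt "0.005 -0.027 0.02 0 1" --pt "0.005 -0.027 0.06 0 1" --pt "0.005 -0.027 0.1 0 1" --pt "0.005 -0.027 0.122 0 1"

```text
time_s: 10.95
ee_pos: [658.9, 77.1, 33.8]
ee_rot: [179.9, 0.3, -0.0]
force: [-0.6, 0.3, 0.3]
gripper_width: 91.2
gripper_force: 0.0
```

apply_moves --pt "0 0 0.007 0 1" --pt "0 0 0.008 0 -1" --pt "0 0 0.008 0 -1" --pt "0 0 0.008 0 -1" --pt "0 0 0.008 0 -1"

```text
time_s: 11.45
ee_pos: [663.0, 78.0, 30.6]
ee_rot: [-180.0, -0.2, -0.0]
force: [-0.2, -0.1, 0.5]
gripper_width: 62.2
gripper_force: 0.5
```

apply_moves --pt "0 0 0 0 -1" --pt "0 0 0 0 -1"

```text
time_s: 11.65
ee_pos: [663.0, 78.0, 30.4]
ee_rot: [-180.0, -0.2, -0.0]
force: [-0.4, 1.7, 6.5]
gripper_width: 59.5
gripper_force: 20.0
```

apply_moves --pt "0 0 -0.025 0 -1" --pt "0 0 -0.065 0 -1" --pt "0 0 -0.1 0 -1" --pt "-0.025 -0.017 -0.11 0 -1" --pt "-0.06 -0.042 -0.11 0 -1"

```text
time_s: 12.15
ee_pos: [604.0, 119.1, 140.8]
ee_rot: [-180.0, -0.3, -0.2]
force: [-0.3, 1.5, -1.4]
gripper_width: 59.9
gripper_force: 20.0
```

apply_moves --pt "-0.038 -0.026 0 0 -1" --pt "-0.076 -0.052 0 0 -1" --pt "-0.114 -0.078 0 0 -1" --pt "-0.15 -0.103 0 0 -1" --pt "-0.18 -0.123 0 0 -1"

```text
time_s: 12.65
ee_pos: [419.6, 243.2, 138.6]
ee_rot: [180.0, 0.1, 0.0]
force: [0.3, -0.1, -1.4]
gripper_width: 60.0
gripper_force: 20.0
```

apply_moves --pt "-0.02 -0.013 0 0 -1" --pt "-0.028 -0.018 0.015 0 -1" --pt "-0.028 -0.018 0.045 0 -1" --pt "-0.028 -0.018 0.07 0 -1" --pt "-0.028 -0.018 0.08 0 -1"

```text
time_s: 13.15
ee_pos: [392.1, 259.5, 56.7]
ee_rot: [179.8, 0.2, 0.0]
force: [0.4, -0.2, -1.8]
gripper_width: 60.0
gripper_force: 20.0
```

apply_moves --pt "0 -0.001 0.004 0 -1" --pt "0 -0.001 0.008 0 -1" --pt "0 -0.001 0.011 0 -1" --pt "0 -0.001 0.013 0 -1" --pt "0 -0.001 0.013 0 -1"

```text
time_s: 13.65
ee_pos: [394.6, 262.0, 46.5]
ee_rot: [-180.0, -0.1, -0.0]
force: [0.2, -0.0, -0.4]
gripper_width: 60.2
gripper_force: 20.0
```

apply_moves --pt "0 0 0.001 0 -1" --pt "0 0 0.001 0 1" --pt "0 0 0.001 0 1" --pt "0 0 0.001 0 1" --pt "0 0 0.001 0 1"

```text
time_s: 14.15
ee_pos: [394.0, 261.6, 44.8]
ee_rot: [180.0, 0.0, -0.0]
force: [0.0, 0.3, -0.2]
gripper_width: 88.8
gripper_force: 0.0
```

apply_moves --pt "0 0 -0.025 0 1" --pt "0 0 -0.065 0 1" --pt "0 0 -0.1 0 1" --pt "0.02 0.03 -0.11 0 1" --pt "0.04 0.07 -0.11 0 1"

```text
time_s: 14.65
ee_pos: [436.0, 192.8, 157.3]
ee_rot: [-179.9, -0.3, 0.2]
force: [1.3, -0.9, -0.3]
gripper_width: 91.1
gripper_force: 0.0
```

apply_moves --pt "0.04 0.025 0 0 1" --pt "0.08 0.055 0 0 1" --pt "0.11 0.09 0 0 1" --pt "0.123 0.115 0 0 1" --pt "0.125 0.12 0.01 0 1"

```text
time_s: 15.15
ee_pos: [561.6, 69.1, 145.3]
ee_rot: [180.0, -0.2, -0.2]
force: [0.4, 0.8, -0.4]
gripper_width: 91.3
gripper_force: 0.0
```

Canister at (560.3,71.5): lower to TCP about 30 and grip.

apply_moves --pt "0 -0.002 0.03 0 1" --pt "0 -0.002 0.07 0 1" --pt "0 -0.002 0.1 0 1" --pt "0 -0.002 0.114 0 1" --pt "0 -0.002 0.116 0 1"

```text
time_s: 15.65
ee_pos: [556.2, 74.2, 26.2]
ee_rot: [180.0, 0.4, 0.0]
force: [-0.4, 1.0, -0.2]
gripper_width: 91.7
gripper_force: 0.0
```

apply_moves --pt "0 0 0 0 -1" --pt "0 0 0 0 -1" --pt "0 0 0 0 -1" --pt "0 0 0 0 -1" --pt "0 0 0 0 -1"

```text
time_s: 16.15
ee_pos: [559.7, 73.9, 29.9]
ee_rot: [-180.0, -0.1, -0.0]
force: [-0.5, 1.7, 3.1]
gripper_width: 61.6
gripper_force: 20.0
```

apply_moves --pt "0 0 -0.025 0 -1" --pt "0 0 -0.055 0 -1" --pt "-0.008 -0.025 -0.065 0 -1" --pt "-0.02 -0.06 -0.065 0 -1" --pt "-0.034 -0.1 -0.065 0 -1"

```text
time_s: 16.65
ee_pos: [524.9, 173.9, 94.2]
ee_rot: [180.0, -0.0, -0.1]
force: [1.8, -0.1, -2.4]
gripper_width: 61.5
gripper_force: 20.0
```

apply_moves --pt "-0.013 -0.04 0 0 -1" --pt "-0.025 -0.075 0 0 -1" --pt "-0.032 -0.095 0.01 0 -1" --pt "-0.033 -0.099 0.03 0 -1" --pt "-0.033 -0.099 0.038 0 -1"

```text
time_s: 17.15
ee_pos: [490.2, 272.8, 54.1]
ee_rot: [179.9, 0.2, 0.1]
force: [0.0, 0.4, -3.1]
gripper_width: 61.3
gripper_force: 20.0
```

apply_moves --pt "0 0 0.003 0 -1" --pt "0 0 0.006 0 -1" --pt "0 0 0.009 0 -1" --pt "0 0 0.01 0 -1" --pt "0 0 0.01 0 -1"

```text
time_s: 17.65
ee_pos: [492.4, 272.4, 46.1]
ee_rot: [-180.0, -0.0, -0.0]
force: [0.2, -0.3, -2.6]
gripper_width: 61.4
gripper_force: 20.0
```

apply_moves --pt "0 0 0.001 0 -1" --pt "0 0 0.001 0 -1"

```text
time_s: 17.85
ee_pos: [492.4, 272.7, 45.8]
ee_rot: [-180.0, -0.1, -0.0]
force: [-1.0, -2.0, 3.0]
gripper_width: 61.6
gripper_force: 20.0
```

apply_moves --pt "0 0 0 0 1" --pt "0 0 0 0 1" --pt "0 0 0 0 1" --pt "0 0 0 0 1" --pt "0 0 -0.03 0 1"

```text
time_s: 18.35
ee_pos: [489.2, 271.2, 71.6]
ee_rot: [179.8, 0.5, -0.0]
force: [-0.3, -0.2, 0.2]
gripper_width: 91.5
gripper_force: 0.0
```

apply_moves --pt "0 0 -0.04 0 1" --pt "0 0 -0.07 0 1" --pt "-0.01 0.03 -0.07 0.08 1" --pt "-0.023 0.065 -0.07 0.18 1" --pt "-0.04 0.11 -0.07 0.262 1"

```text
time_s: 18.85
ee_pos: [452.3, 162.5, 145.1]
ee_rot: [-180.0, -0.1, -15.1]
force: [0.7, -0.0, -0.2]
gripper_width: 91.5
gripper_force: 0.0
```

apply_moves --pt "-0.003 0.035 0 0 1" --pt "-0.006 0.07 0 0 1" --pt "-0.008 0.095 0 0 1" --pt "-0.008 0.099 0 0 1" --pt "-0.008 0.099 0 0 1"

```text
time_s: 19.35
ee_pos: [418.9, 69.0, 145.1]
ee_rot: [-180.0, -0.0, -15.1]
force: [0.1, 0.1, -0.4]
gripper_width: 91.3
gripper_force: 0.0
```

```bash
python3 - <<'E'
from h import *
im=cams.grab_frame("top"); st=env.state(); print(st["ee_pos"],st["ee_rot"])
cv2.imwrite("pics/top1.png",cv2.resize(im[120:340,90:450],None,fx=2.2,fy=2.2,interpolation=cv2.INTER_CUBIC))
cv2.imwrite("pics/w2.png",cams.grab_frame("wrist"))
E
```

```text
[419.2  69.6 145.1] [-180.    -0.   -15.1]
```

View pics/w2.png

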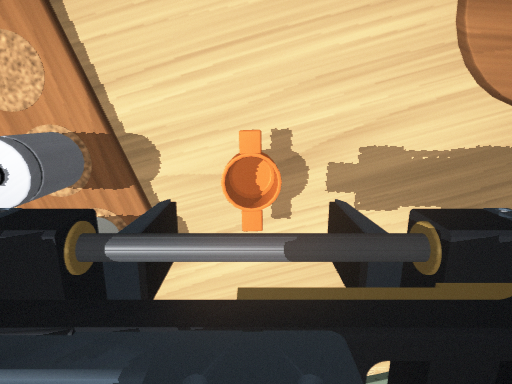

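View pics/top1.png

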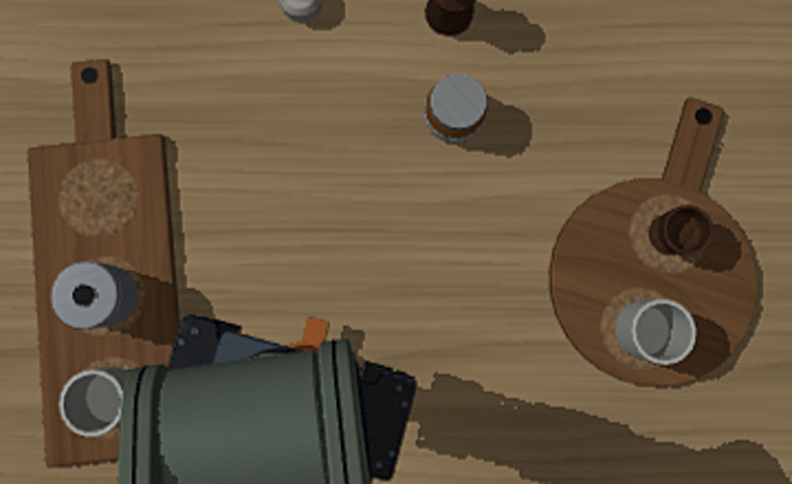

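The wrist view shows the poacher centred at (251,181) with its ears lined up with the tool's x. The top view shows four things standing on their corks. I'll check their positions numerically.

```bash
python3 - <<'E'
from h import *
st=env.state(); print("poach",ray("wrist",(251,181),45,st))
for n,uv,z in [("egg r1",(400.5,225),78),("beak r2",(391.4,270.5),91),("can c2",(128.2,254),102),("beak c3",(131.8,303.2),91)]: print(n,ray("top",uv,z))
E
```

```text
poach [421.4  70.   45. ]
egg r1 [ 554.8 -291.4   78. ]
beak r2 [ 461.1 -264.7   91. ]
can c2 [492.7 269.7 102. ]
beak c3 [394.9 261.   91. ]
```

apply_moves --pt "0 0 0.03 0 1" --pt "0 0 0.07 0 1" --pt "0 0 0.105 0 1" --pt "0 0 0.125 0 1" --pt "0 0 0.13 0 1"

```text
time_s: 19.95
ee_pos: [417.3, 69.9, 12.8]
ee_rot: [179.9, 0.3, -14.9]
force: [-0.7, 0.2, 0.1]
gripper_width: 91.2
gripper_force: 0.0
```

apply_moves --pt "0 0 0 0 -1" --pt "0 0 0 0 -1" --pt "0 0 0 0 -1" --pt "0 0 0 0 -1" --pt "0 0 0 0 -1"

```text
time_s: 20.45
ee_pos: [419.7, 69.4, 15.9]
ee_rot: [-179.9, -0.1, -15.0]
force: [-0.6, 0.2, 5.2]
gripper_width: 60.8
gripper_force: 20.0
```

apply_moves --pt "0 0 -0.025 0 -1" --pt "0 0 -0.065 0 -1" --pt "0 0 -0.1 0 -1" --pt "0.01 -0.022 -0.12 0 -1" --pt "0.025 -0.056 -0.12 0 -1"

```text
time_s: 20.95
ee_pos: [459.0, 116.6, 138.6]
ee_rot: [-179.9, -0.4, -15.1]
force: [1.7, 0.3, -0.1]
gripper_width: 61.1
gripper_force: 20.0
```

apply_moves --pt "0.018 -0.04 0 0 -1" --pt "0.036 -0.081 0 0 -1" --pt "0.054 -0.122 0 0 -1" --pt "0.07 -0.158 0 0 -1" --pt "0.08 -0.18 0 0 -1"

```text
time_s: 21.45
ee_pos: [582.6, 272.1, 134.5]
ee_rot: [-180.0, -0.0, -15.0]
force: [-0.3, 0.2, -0.3]
gripper_width: 60.8
gripper_force: 20.0
```

apply_moves --pt "0.006 -0.014 0 0 -1" --pt "0.006 -0.015 0.02 0 -1" --pt "0.006 -0.015 0.055 0 -1" --pt "0.006 -0.015 0.085 0 -1" --pt "0.006 -0.015 0.095 0 -1"

```text
time_s: 21.95
ee_pos: [588.4, 281.6, 36.3]
ee_rot: [179.7, 0.3, -15.0]
force: [-0.2, -0.1, -0.3]
gripper_width: 61.1
gripper_force: 20.0
```

apply_moves --pt "0 0 0.002 0 -1" --pt "0 0 0.004 0 -1" --pt "0 0 0.006 0 -1" --pt "0 0 0.007 0 -1" --pt "0 0 0.007 0 -1"

```text
time_s: 22.45
ee_pos: [591.3, 283.0, 33.7]
ee_rot: [-180.0, -0.1, -15.0]
force: [0.2, -0.3, -0.8]
gripper_width: 60.9
gripper_force: 20.0
```

apply_moves --pt "0 0 0.001 0 -1" --pt "0 0 0.002 0 -1" --pt "0 0 0.002 0 -1"

```text
time_s: 22.75
ee_pos: [591.2, 282.9, 31.9]
ee_rot: [-180.0, -0.0, -15.0]
force: [-1.1, -0.3, 3.7]
gripper_width: 61.4
gripper_force: 20.0
```

apply_moves --pt "0 0 0 0 1" --pt "0 0 0 0 1" --pt "0 0 0 0 1" --pt "0 0 0 0 1" --pt "0 0 -0.02 0 1"

```text
time_s: 23.25
ee_pos: [588.8, 281.8, 48.1]
ee_rot: [179.7, 0.3, -15.0]
force: [0.4, 0.6, -0.5]
gripper_width: 90.9
gripper_force: 0.0
```

apply_moves --pt "0 0 -0.04 0 1" --pt "0 0 -0.08 0 1" --pt "0 0 -0.12 0 1" --pt "0 0.03 -0.14 0 1" --pt "0 0.06 -0.14 0 1"

```text
time_s: 23.75
ee_pos: [577.3, 225.5, 194.8]
ee_rot: [-179.7, -0.4, -14.9]
force: [-0.6, -0.4, -0.6]
gripper_width: 91.3
gripper_force: 0.0
```

apply_moves --pt "0 0.04 0 0 1" --pt "0 0.08 0 0 1" --pt "0 0.12 0 0 1" --pt "0 0.15 0 0 1" --pt "0 0.16 0 0 1"

```text
time_s: 24.25
ee_pos: [533.0, 68.0, 191.0]
ee_rot: [180.0, 0.0, -15.2]
force: [1.0, -0.3, -0.2]
gripper_width: 91.3
gripper_force: 0.0
```

```bash
python3 - <<'E'
from h import *
im=cams.grab_frame("top")
cv2.imwrite("pics/top2.png",cv2.resize(im[100:340,90:450],None,fx=2.2,fy=2.2,interpolation=cv2.INTER_CUBIC))
cv2.imwrite("pics/s2.png",cams.grab_frame("scene"))
E
```

```text
(no output)
```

View pics/top2.png

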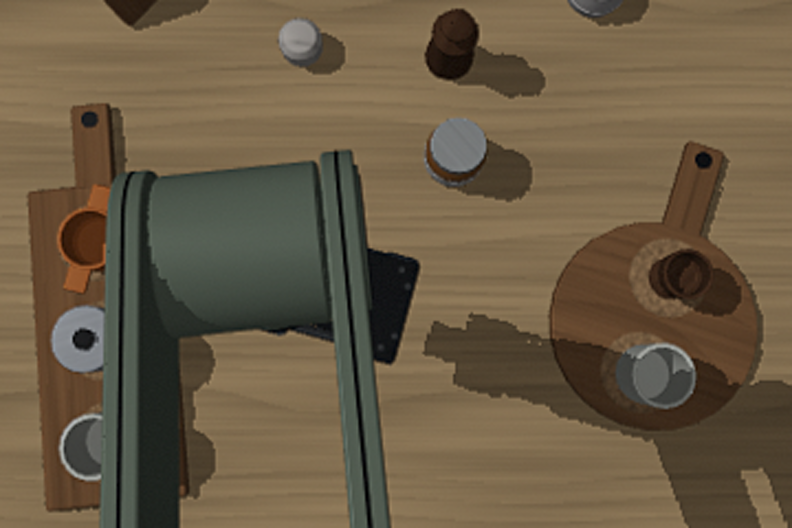

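View pics/s2.png

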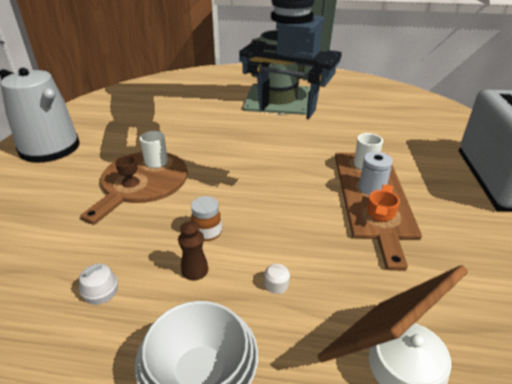

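All five things are on the boards, with the poacher on the cork nearest the handle. I'll zoom in on the egg cup to check it's upright and compute the poacher's position.

```bash
python3 - <<'E'
from h import *
im=cv2.imread("pics/s2.png")
a=cv2.resize(im[120:225,75:195],None,fx=3.2,fy=3.2,interpolation=cv2.INTER_CUBIC)
b=cv2.resize(im[120:225,325:445],None,fx=3.2,fy=3.2,interpolation=cv2.INTER_CUBIC)
cv2.imwrite("pics/s3.png",np.hstack([a,b]))
print(ray("top",(90+87.5/2.2,100+239/2.2),61))
for n,p in dict(egg_rim=(557,-295,78),egg_foot=(557,-295,16),poach_rim=(593,283,61),r1=(557,-296,16)).items():
    c=cams.get_calibration("scene");M=R.from_euler('xyz',c["attitude"],degrees=True).as_matrix()
    q=c["mtx"]@M.T@(np.array(p)-c["eye"]); q=q[:2]/q[2]; print(n,q,(q-[75,120])*3.2,(q-[325,120])*3.2+[384,0])
E
```

```text
[589.  282.4  61. ]
egg_rim [125.4 160.4] [161.4 129.2] [-254.6  129.2]
egg_foot [130.3 182.4] [177.1 199.5] [-238.9  199.5]
poach_rim [384.5 198.5] [990.3 251.3] [574.3 251.3]
r1 [129.9 182.3] [175.8 199.4] [-240.2  199.4]
```

View pics/s3.png

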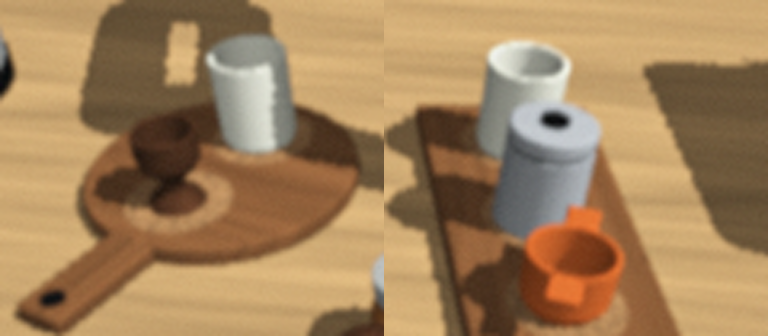

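The egg cup stands upright: its rim is at (165,128), close to the predicted (161,129). The canister, poacher and both beakers are upright on their corks too, all within about 5 mm of centre. I'm handing in.

```bash
python3 -c "
from workcell import env
print(env.job_done())"
```

```text
the job is handed in; nothing more can be done
None
```

The job is handed in: all five things stand upright and released on their cork rounds, about 5 mm or less from centre by camera, and the jam jar, pepper mill and salt pot were left alone; the hand-in call gave no verdict.

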